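# Pack the low sample jar into the cool case and shut the lid

## Robot

A 7-joint arm with a two-finger parallel gripper is mounted at the origin on the work surface. World frame = base frame: x ahead of the robot, y to its left, z up, the work surface at z = 0. Lengths are in m, angles in rad, forces in N, time in s.
With the tool pointing down it reaches from about 0.35 to 0.9 m from the base axis. Payload 8.1 kg.
Tool frame: the origin (TCP) lies on the centre line of the jaws, within the pads' length; the fingertips stand 14 mm ahead of it and the grasp point (between the pads) lies 5 mm behind it; z points along the fingers, y is the direction in which the jaws open and shut (so a half turn about z gives the same grasp; the last joint's range is limited). The gripper opens to 92 mm and grips with 3 to 60 N. Pads are 19 mm wide; open, the fingers measure 130 mm over their backs; the gripper's body (75 mm by 190 mm) begins 47 mm behind the grasp point.
Start: joints at [1.028, 0.434, 0.025, 1.573, -0.012, 1.134, -0.075], TCP at [0.266, -0.566, 0.241] pointing down, gripper open.
Joint ranges: [-2.62, 2.62], [-0.44, 2.09], [-1.27, 1.32], [0.08, 2.57], [-1.32, 4.46], [0.12, 2], [-2.74, 2.74]. Speed limits (rad/s): [2.22, 2.22, 3.01, 3.01, 3.14, 3.14, 3.14].

## Interface

Orientations are given as a rotation vector (axis times angle).
In Python, from cell import observe, eyes, arm gives the robot as it stands.
- The arm moves only by the tool step_arm, never from a script. Its argument "series" is a list that holds one entry, the list of rows, each a list of 5 numbers: the finger opening in m, from 0 to 0.0918, then the shift along the world's x, y, z in m, then the turn about the world's z in degrees. In form: [[[hand, dx, dy, dz, spin], ...]]. A call has 1 to 20 rows; each row is the pose to reach, as a shift and turn from the pose measured when the call began; what a row does not reach only later rows make up. A row lasts 1/12 s, in which the tool goes at most 41.7 mm and 7.16 degrees, less where a joint would pass 70% of its speed; a pose out of reach is approached as far as the arm can. A call with a gripper value outside its range is refused whole. The fingers move at their own pace and stop on an object; "squeeze" is the grip in N (left out, the last holds). Time passes only in rows, so rows that repeat a pose let the fingers close. It gives the time, the measured TCP pose, the force and the opening at its end, in the units of the state.
- observe(): the state, without advancing time (a new reading comes with each control period).
- eyes.get_image(name): name is "side" or "top" or "wrist"; returns (picture, depth): 420x560x3 uint8, red, green, blue; 420x560 float32, m along the optical axis (not along the pixel's ray), 0 where there is no reading.
- eyes.camera_params(name): a dict with "intrinsics" (3x3 intrinsics, pixels), "position" and "attitude" of the camera in the world. Camera axes: x right, y down, z forward; pixel columns grow to the right and rows downward; lengths in m; the calibration is good to about 2 mm. A picture is of the moment at which its call begins: read the wrist's pose just before it. camera_params takes no time and is no camera call; for the wrist camera it gives the pose at the moment of the call.
- arm.sign_off(): hands the job in, once; it reports no verdict.
The state is a dict: "clock": time; "joints": joint angles; "dq": joint speeds; "joint_efforts": joint torques, N m; "position": TCP position; "ee_rot": TCP orientation; "force": force on the tool from outside, world axes, zero at the start; "ft_torque": the same for the moment, N m; "width": opening from 0.0 (shut) to 1.0 (fully open).
Only numpy, scipy, OpenCV 4.12 (cv2) and the standard library are available. Lean on these libraries where they do the work, as an engineer would, in place of code of your own. Each camera call takes 0.05 s, during which the arm holds its last target.

## Task

Three white-capped sample jars stand on the counter: pick the low one, the only one that fits under the lid, and set it upright on the floor of the empty bay of the open transport case, beside the cold pack, lowering it in rather than dropping it. Then swing the case's lid over and press it fully shut.

Things in the scene. Friction and masses are not known exactly. Their poses are not given: they have to be found in the camera images.
- jar_mid (a point): The low sample jar's centre, 25 mm above its underside: an upright closed cylinder 56 mm in diameter, 50 mm tall, ribbed white screw cap, paper sleeve, about 90 g, loose on the counter; z is its axis. Two look-alikes near it have the same diameter and cap but are 105 mm tall and stay where they are.
- bay (a point): Floor centre of the empty bay of the fixed grey case (outside 146 x 255 x 75 mm high, walls 8 mm). x: to its hinge side, away from the robot; y: along the hinge; z up. Bay 130 (x) by 140 mm (y), walls 67 mm high; on its +y side a 45 mm divider, then a cold pack 45 mm high. From here the hinge line is 73 mm along +x and 67.5 mm up; the middle of the case's width is 49.5 mm along +y.
- lid (a joint): Lid hinge angle, rad: 0 shut on the rim, 1.57 upright; starts at 1.6 to 1.75, leaning back; stop at 1.9. A flat grey panel, 146 mm from hinge to free edge, 255 mm wide, 8 mm thick, no handle. Stiff hinge: it stays where left; 1 to 3 N at the free edge moves it. Shut it by pushing its outer face (the far side when open) towards the robot, then down.
- lid_edge (a point): Middle of the lid's free edge, on its outer face (the far face when open, the top face when shut). When the lid is shut it lies 83 mm above the counter; y is along the edge.
There are look-alikes about, which are no part of the job. What is shaped like the part that bears jar_mid but orange is not meant.

How it is judged:
By the outcome, as a careful person would: the job done as asked, in the order asked, and still so for the second after the job is handed in, with the robot touching nothing.
It also fails if it takes over 61 s, if anything falls off the work surface, if the arm or the gripper's body presses on something with over 40 N, if the wrist force passes 120 N, or if a joint passes its speed limit or range.

## Working session

There is one attempt and no reset: what is moved stays moved. The work goes in short steps, Python scripts to look and compute and a tool call to move; the robot and the scene stay as the last step left them, time stands still between calls to the robot, and variables do not carry over. Pictures are saved under pics/ and viewed, and the job is handed in when it is done.

Besides the shell and the picture viewer there is one more tool, called after "Emit:" as name(argument=value, ...), one argument or row to a line, values as JSON. step_arm: Moves the arm, as the interface text tells. Its arguments: {"type":"object","properties":{"series":{"type":"array"},"squeeze":{"type":"number"}},"required":["series"]}

```bash
mkdir -p pics; ls; cat > h.py <<'E'
import numpy as np,cv2
from cell import observe,eyes,arm
from scipy.spatial.transform import Rotation as R
def rot(a):
    a=np.array(a,float)
    return a if a.shape==(3,3) else (R.from_rotvec(a).as_matrix() if a.size==3 else R.from_quat(a).as_matrix())
def grab(n,tag):
    p=eyes.camera_params(n); im,d=eyes.get_image(n)
    cv2.imwrite(f'pics/{tag}.png',im[:,:,::-1]); np.savez(f'{tag}.npz',im=im,d=d,K=np.array(p['intrinsics']),t=np.array(p['position']),A=rot(p['attitude']))
class V:
    def __init__(s,tag):
        z=np.load(tag+'.npz'); s.im,s.d,s.K,s.t,s.A=[z[k] for k in('im','d','K','t','A')]
    def pts(s):
        v,u=np.mgrid[:420,:560]; r=np.stack([u,v,np.ones_like(u)],-1)@np.linalg.inv(s.K).T
        return (r*s.d[...,None])@s.A.T+s.t
    def crop(s,u0,v0,u1,v1,k,name):
        c=cv2.resize(s.im[v0:v1,u0:u1],None,fx=k,fy=k,interpolation=cv2.INTER_CUBIC); cv2.imwrite(f'pics/{name}.png',c[:,:,::-1])
E
python3 - <<'E'
from h import *
print(eyes.camera_params('top')); print(observe())
for n in('top','side','wrist'): grab(n,n+'0')
E
```

```text
pics
{'intrinsics': array([[480.06208398,   0.        , 280.33526165],
       [  0.        , 480.06208398, 214.73933422],
       [  0.        ,   0.        ,   1.        ]]), 'position': array([ 0.42241993, -0.01065712,  0.95635216]), 'attitude': array([-2.16490432,  2.16237345, -0.11593025])}
{'clock': 0.0, 'joints': array([ 1.02838562,  0.43522375,  0.02494887,  1.57408559, -0.01163683,
        1.13396812, -0.07512079]), 'dq': array([-8.95901970e-04,  1.18447051e-03,  6.42974009e-04,  8.44963662e-04,
        1.26339410e-03,  6.82590219e-04, -9.98779964e-05]), 'joint_efforts': array([-5.81720287e-04, -6.67851663e+01,  9.84916762e-01, -3.14461219e+01,
       -6.05734158e-02,  4.28639946e-02,  1.54954964e-04]), 'position': array([ 0.26587684, -0.56510178,  0.23994862]), 'ee_rot': array([-3.06452273e+00, -6.84846761e-01,  6.74952201e-04]), 'force': array([-0.00932653, -0.17839278, -0.40327368]), 'ft_torque': array([-0.01280107, -0.07823207,  0.01188115]), 'width': 0.998042842976061}
```

View pics/top0.png

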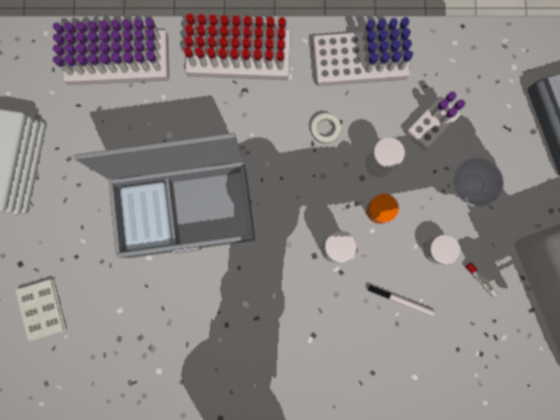

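View pics/side0.png

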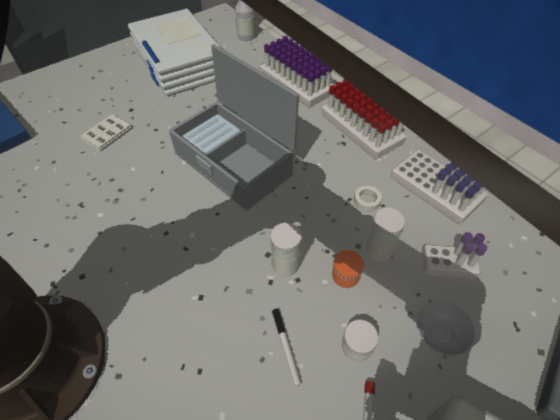

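View pics/wrist0.png

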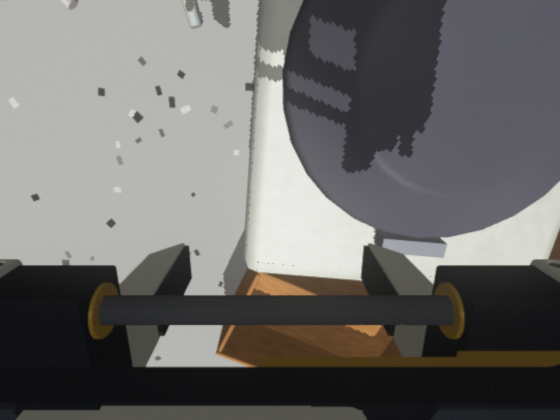

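Top view: there are white caps at (389,153), (341,247) and (445,249), and an orange look-alike at (383,208). In the side view, the short white one is at (360,340), which should be top (445,249). I'll measure heights to check.

```bash
python3 - <<'E'
from h import *
a=V('top0');P=a.pts();np.set_printoptions(precision=4,suppress=True)
for u,v in[(389,153),(341,247),(445,249),(383,208)]:
    q=P[v-5:v+6,u-5:u+6].reshape(-1,3);print((u,v),np.median(q,0))
# low jar top: fit circle of pts with z .035-.06
m=(P[...,2]>.042)&(P[...,2]<.06);m[:, :415]=0;m[:,475:]=0;m[:225]=0;m[275:]=0
q=P[m];c,r=cv2.minEnclosingCircle(q[:,:2].astype(np.float32));print('top',len(q),q.mean(0),c,r)
s=V('side0');Q=s.pts()
q=Q[330:342,353:368].reshape(-1,3);print('side cap',np.median(q,0))
m=(np.abs(Q[...,2]-.05)<.004)&(np.hypot(Q[...,0]-c[0],Q[...,1]-c[1])<.05);q=Q[m];c,r=cv2.minEnclosingCircle(q[:,:2].astype(np.float32));print(len(q),q.mean(0),c,r)
for n,(u,v) in dict(bayfloor=(205,198),bf2=(195,215),cold=(145,215),lidmid=(160,155),lid_in=(215,160),front=(185,250)).items(): print(n,P[v,u])
a.crop(70,130,270,265,4,'c_case'); a.crop(310,130,480,280,4,'c_jars'); s.crop(160,40,310,210,4,'s_case')
E
```

```text
(389, 153) [ 0.6288 -0.2047  0.1047]
(341, 247) [ 0.4589 -0.1157  0.1046]
(445, 249) [ 0.4577 -0.3186  0.0498]
(383, 208) [ 0.5354 -0.2034  0.0499]
top 721 [ 0.4582 -0.3173  0.0494] (0.4581185281276703, -0.31858471035957336) 0.028828691691160202
side cap [ 0.4554 -0.3184  0.0504]
907 [ 0.4554 -0.3198  0.0504] (0.4564184844493866, -0.3192172944545746) 0.02871725521981716
bayfloor [0.5605 0.1426 0.0072]
bf2 [0.5261 0.1613 0.0099]
cold [0.5213 0.2484 0.0525]
lidmid [0.6075 0.1908 0.1781]
lid_in [0.6162 0.1103 0.1029]
front [0.4546 0.1681 0.0672]
```

View pics/c_case.png

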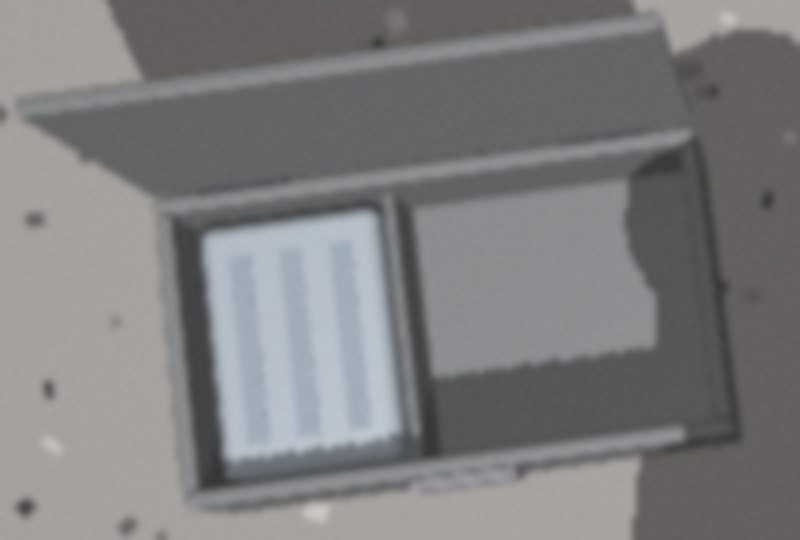

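View pics/c_jars.png

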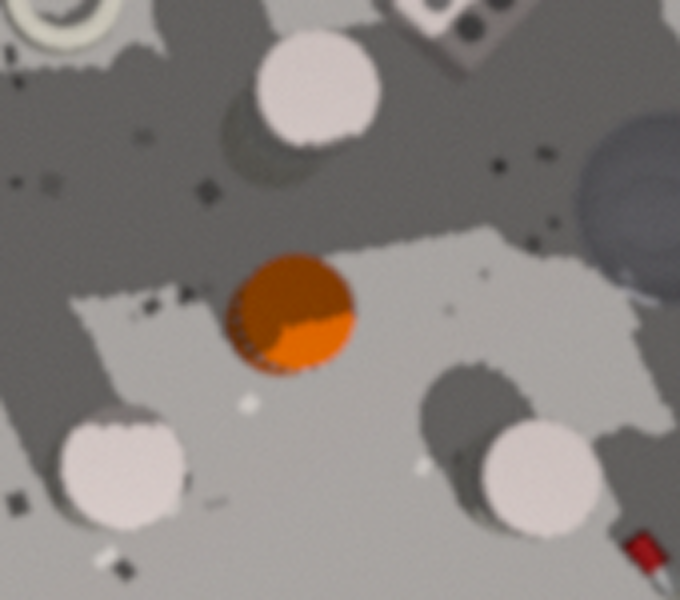

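View pics/s_case.png

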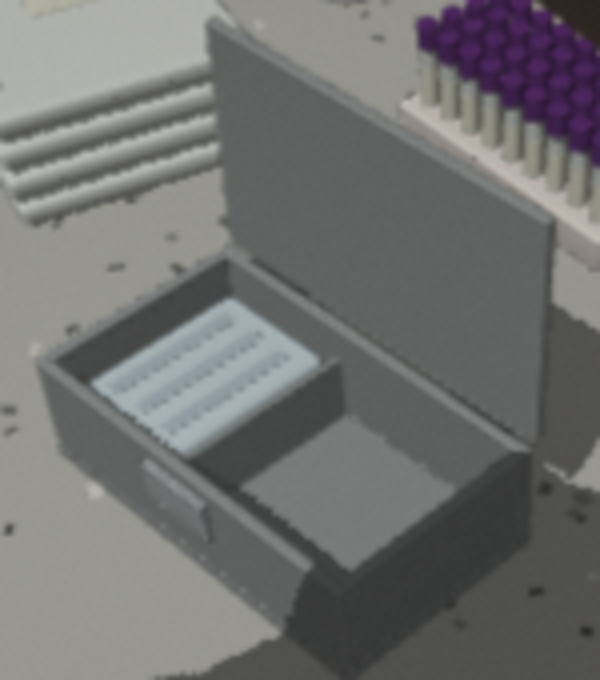

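The crop confirms the low white jar at top (445,249). It's about 0.050 m high, against 0.105 m for the other two. Next is the case frame, from its rim corners and lid points.

```bash
python3 - <<'E'
from h import *
np.set_printoptions(precision=4,suppress=True)
a=V('top0');P=a.pts()
def ray(u,v,z):
    r=a.A@np.linalg.inv(a.K)@np.array([u,v,1]);return a.t+r*(z-a.t[2])/r[2]
C={k:ray(70+u/4,130+v/4,z) for k,(u,v,z) in dict(FL=(188,507,.075),FR=(739,438,.075),BR=(696,135,.075),BL=(160,203,.075)).items()}
for k in C:print(k,C[k])
print('w',np.linalg.norm(C['FL']-C['FR']),'d',np.linalg.norm(C['FR']-C['BR']),np.linalg.norm(C['FL']-C['BL']))
for n in('top0','side0'):
    Q=V(n).pts()
    m=(np.abs(Q[...,2]-.0755)<.004)&(Q[...,0]>.40)&(Q[...,0]<.65)&(Q[...,1]>.03)&(Q[...,1]<.34)
    q=Q[m][:,:2].astype(np.float32);
    print(n,len(q),cv2.minAreaRect(q), cv2.boxPoints(cv2.minAreaRect(q)))
    # lid plane
    m=(Q[...,2]>.095)&(Q[...,2]<.22)&(Q[...,0]>.54)&(Q[...,0]<.72)&(Q[...,1]>.04)&(Q[...,1]<.33)
    q=Q[m];c=np.median(q,0)
    for i in range(4):
        U,S,W=np.linalg.svd(q-c,full_matrices=False);nn=W[2];dd=(q-c)@nn;q=q[np.abs(dd)<max(.004,.0)+.01*(3-i)] ;c=q.mean(0)
    nn=nn*np.sign(nn[0]);print(' lid n',nn,c,len(q),'std',(q-c).dot(nn).std(),'tilt ang',np.pi/2-np.arcsin(nn[2]),np.degrees(np.arctan2(nn[1],nn[0])),'zmax',np.percentile(q[:,2],99.5))
    m=(Q[...,2]<.014)&(Q[...,2]>.004)&(Q[...,0]>.47)&(Q[...,0]<.60)&(Q[...,1]>.08)&(Q[...,1]<.22)
    print(' floor',Q[m].mean(0),m.sum())
E
```

```text
FL [0.4419 0.2908 0.075 ]
FR [0.4738 0.0388 0.075 ]
BR [0.6154 0.0599 0.075 ]
BL [0.583  0.3093 0.075 ]
w 0.25404680555234815 d 0.1431928288905235 0.1422971868813618
top0 1792 ((0.5297237634658813, 0.17777203023433685), (0.15200942754745483, 0.25533536076545715), 8.040265083312988) [[0.4366 0.2936]
 [0.4723 0.0407]
 [0.6228 0.062 ]
 [0.5871 0.3148]]
 lid n [ 0.989   0.1398 -0.0481] [0.6076 0.1879 0.1651] 3424 std 0.0007557685011854213 tilt ang 1.6189141329172876 8.044197489879794 zmax 0.219927663570083
 floor [0.5391 0.1411 0.0077] 3617
side0 1124 ((0.532025158405304, 0.17786413431167603), (0.15297499299049377, 0.2577066123485565), 8.31457233428955) [[0.4377 0.2943]
 [0.475  0.0393]
 [0.6263 0.0614]
 [0.5891 0.3164]]
 lid n [ 0.9892  0.1416 -0.0377] [0.6068 0.1784 0.161 ] 3954 std 0.0009779136346784144 tilt ang 1.608495445400872 8.14581677655545 zmax 0.21948044154400606
 floor [0.5507 0.1558 0.0086] 1243
```

Emit:
step_arm(
  series=[
    [[0.0918,0.02,0.026,0,0],[0.0918,0.04,0.052,0,0],[0.0918,0.06,0.078,0,0],[0.0918,0.08,0.104,0,0],[0.0918,0.1,0.13,0,0],[0.0918,0.12,0.156,0,0],[0.0918,0.14,0.182,0,0],[0.0918,0.16,0.208,0,0],[0.0918,0.18,0.232,0,0],[0.0918,0.191,0.246,-0.02,0],[0.0918,0.191,0.246,-0.05,0],[0.0918,0.191,0.246,-0.07,0],[0.0918,0.191,0.246,-0.07,0],[0.0918,0.191,0.246,-0.07,0]],
  ],
)

```text
clock: 1.32
position: [0.4562, -0.3189, 0.1695]
ee_rot: [-3.063, -0.684, 0.004]
force: [0.3, 0.5, 2.3]
width: 1.0
```

```bash
python3 - <<'E'
from h import *
grab('wrist','w1');a=V('w1');P=a.pts();o=observe();print(o['position'],o['force'])
m=(P[...,2]>.044)&(P[...,2]<.056)&(np.hypot(P[...,0]-.457,P[...,1]+.319)<.045);q=P[m]
print(len(q),q.mean(0) if len(q) else 0,cv2.minEnclosingCircle(q[:,:2].astype(np.float32)) if len(q) else 0)
E
```

```text
[ 0.45695125 -0.3195727   0.17075569] [-0.30186236  0.62464118  0.40681263]
3354 [ 0.45879619 -0.31666863  0.05037322] ((0.4573715031147003, -0.3172973394393921), 0.028851954266428947)
```

View pics/w1.png

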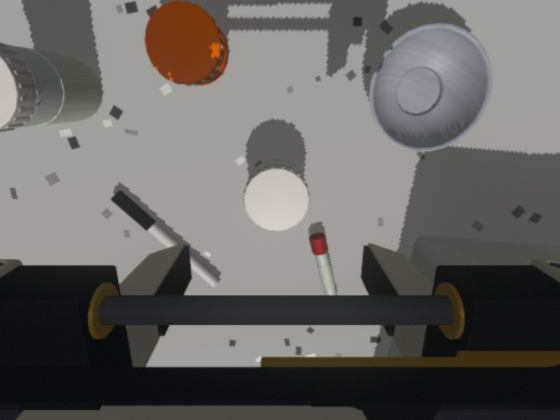

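The wrist view shows the low jar at (277,200), its estimated centre matching within 2 mm. The red-capped tube at (318,243) is clear of the fingers, so I'm descending.

Emit:
step_arm(
  series=[
    [[0.085,0,0.001,-0.02,0],[0.085,0,0.001,-0.04,0],[0.085,0,0.001,-0.06,0],[0.085,0,0.001,-0.08,0],[0.085,0,0.001,-0.1,0],[0.085,0,0.001,-0.12,0],[0.085,0,0.001,-0.132,0],[0.085,0,0.001,-0.139,0],[0.085,0,0.001,-0.139,0],[0.085,0,0.001,-0.139,0],[0.05,0,0.001,-0.139,0],[0.05,0,0.001,-0.139,0],[0.05,0,0.001,-0.139,0],[0.05,0,0.001,-0.139,0],[0.05,0,0.001,-0.139,0],[0.05,0,0.001,-0.139,0],[0.05,0,0.001,-0.139,0],[0.05,0,0.001,-0.139,0]],
  ],
  squeeze=15,
)

```text
clock: 2.87
position: [0.4571, -0.3186, 0.0321]
ee_rot: [-3.065, -0.684, 0.0]
force: [-1.6, -0.6, 6.4]
width: 0.605
```

Emit:
step_arm(
  series=[
    [[0.05,0,0,0.02,0],[0.05,0,0,0.045,0],[0.05,0,0,0.07,0],[0.05,0,0,0.095,0],[0.05,0,0,0.12,0],[0.05,0,0,0.145,0],[0.05,0,0,0.16,0],[0.05,0,0,0.16,0],[0.05,0,0,0.16,0]],
  ],
)

```text
clock: 3.62
position: [0.4573, -0.3188, 0.1925]
ee_rot: [3.066, 0.684, 0.001]
force: [1.1, 0.7, -1.8]
width: 0.611
```

```bash
python3 - <<'E'
from h import *
o=observe();print(o['position'],o['force'],o['width'],o['joints']);grab('side','s2');V('s2').crop(200,150,500,400,2.5,'s2c')
E
```

```text
[ 0.45733498 -0.31881154  0.19246587] [ 1.11817262  0.72149916 -1.82121708] 0.6105133890744407 [ 0.57848263  0.37546914 -0.08703304  1.79685939  0.03815155  0.97015464
 -0.65567332]
```

View pics/s2c.png

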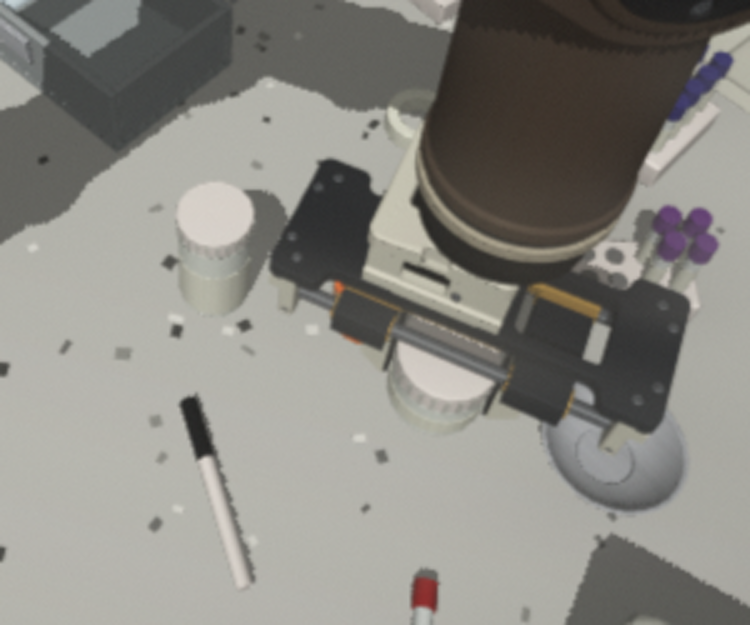

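The side view shows the jar held upright at (440,380 in the crop), with the look-alikes undisturbed. Next: carry it over the bay.

Emit:
step_arm(
  series=[
    [[0.05,0.005,0.02,0.01,0],[0.05,0.01,0.05,0.02,-1],[0.05,0.015,0.08,0.02,-3],[0.05,0.02,0.115,0.02,-5],[0.05,0.025,0.15,0.02,-7],[0.05,0.03,0.185,0.02,-9],[0.05,0.035,0.22,0.02,-11],[0.05,0.04,0.255,0.02,-13],[0.05,0.045,0.29,0.02,-15],[0.05,0.05,0.325,0.02,-17],[0.05,0.055,0.36,0.02,-17],[0.05,0.06,0.395,0.01,-17],[0.05,0.065,0.425,0,-17],[0.05,0.069,0.444,0,-17],[0.05,0.069,0.444,0,-17],[0.05,0.069,0.444,0,-17],[0.05,0.069,0.444,0,-17]],
  ],
)

```text
clock: 5.08
position: [0.5251, 0.1245, 0.1902]
ee_rot: [-3.133, -0.223, 0.004]
force: [0.5, 0.5, -0.3]
width: 0.606
```

```bash
python3 - <<'E'
from h import *
o=observe();print(o['position'],o['force'],o['width'],o['joints'],R.from_rotvec(o['ee_rot']).as_matrix().round(3))
grab('side','s3');V('s3').crop(120,20,420,245,2.6,'s3c');grab('wrist','w3')
E
```

```text
[0.52510053 0.12448618 0.19024924] [ 0.50661276  0.53859974 -0.26211686] 0.6061747702546637 [-0.16434071  0.36200282 -0.21861422  1.83055612  0.09244733  0.96149506
 -1.85112084] [[ 0.99   0.142 -0.003]
 [ 0.142 -0.99   0.   ]
 [-0.003 -0.001 -1.   ]]
```

View pics/s3c.png

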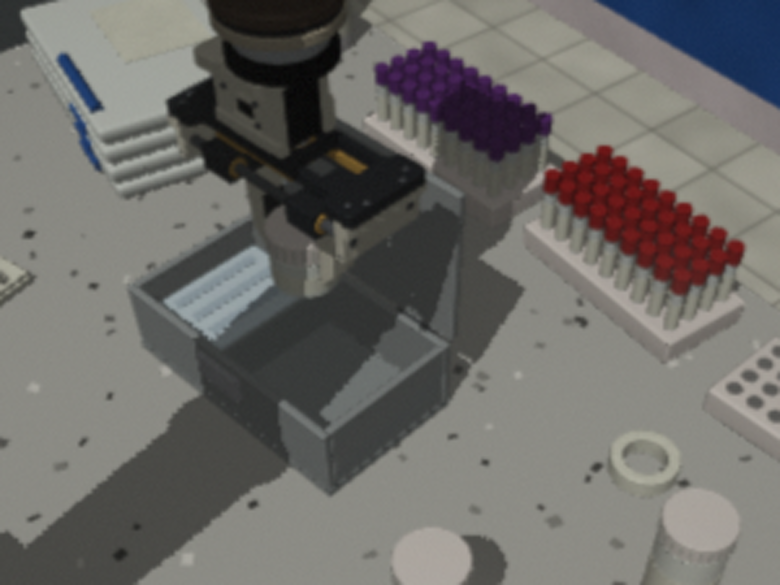

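View pics/w3.png

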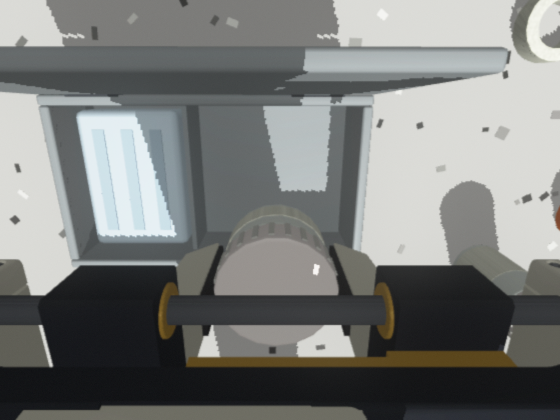

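The side and wrist views show the jar hanging over the bay. In the wrist view the jar is at u=277, midway between the divider (195) and the end wall (358). I'm lowering it.

Emit:
step_arm(
  series=[
    [[0.05,0,0,-0.02,0],[0.05,0,0,-0.04,0],[0.05,0,0,-0.06,0],[0.05,0,0,-0.08,0],[0.05,0,0,-0.1,0],[0.05,0,0,-0.115,0],[0.05,0,0,-0.125,0],[0.05,0,0,-0.133,0],[0.05,0,0,-0.139,0],[0.05,0,0,-0.142,0],[0.05,0,0,-0.144,0],[0.05,0,0,-0.144,0],[0.05,0,0,-0.144,0]],
  ],
)

```text
clock: 6.27
position: [0.5258, 0.1241, 0.0474]
ee_rot: [-3.133, -0.221, 0.001]
force: [0.4, 0.1, -0.6]
width: 0.606
```

Emit:
step_arm(
  series=[
    [[0.05,0,0,-0.001,0],[0.05,0,0,-0.002,0],[0.05,0,0,-0.003,0],[0.05,0,0,-0.004,0],[0.05,0,0,-0.0055,0],[0.05,0,0,-0.0055,0],[0.05,0,0,-0.0055,0]],
  ],
)

```text
clock: 6.85
position: [0.5257, 0.124, 0.0418]
ee_rot: [-3.133, -0.221, 0.002]
force: [0.1, -0.2, -0.2]
width: 0.605
```

Emit:
step_arm(
  series=[
    [[0.05,0,0,-0.001,0],[0.05,0,0,-0.002,0],[0.05,0,0,-0.002,0],[0.05,0,0,-0.002,0]],
  ],
)

```text
clock: 7.18
position: [0.5258, 0.124, 0.0401]
ee_rot: [-3.133, -0.221, 0.001]
force: [-1.7, -0.3, 5.4]
width: 0.604
```

Contact at the expected height (5 N up). I'll open modestly, because the bay is narrow, and then rise.

Emit:
step_arm(
  series=[
    [[0.06,0,0,0,0],[0.066,0,0,0,0],[0.072,0,0,0,0],[0.072,0,0,0,0],[0.072,0,0,0,0],[0.072,0,0,0,0],[0.072,0,0,0.01,0],[0.072,0,0,0.025,0],[0.072,0,0,0.05,0],[0.072,0,0,0.08,0],[0.072,0,0,0.11,0],[0.072,0,0,0.14,0],[0.072,0,0,0.17,0],[0.072,0,0,0.2,0],[0.072,0,0,0.23,0],[0.072,0,0,0.25,0],[0.072,0,0,0.25,0],[0.072,0,0,0.25,0]],
  ],
)

```text
clock: 8.68
position: [0.5261, 0.1242, 0.2918]
ee_rot: [-3.133, -0.221, -0.003]
force: [0.2, -0.6, -0.3]
width: 0.779
```

```bash
python3 - <<'E'
from h import *
o=observe();print(o['position'],o['force'],o['width'],o['joints'])
grab('wrist','w4');grab('side','s4')
P=V('w4').pts();m=(np.hypot(P[...,0]-.527,P[...,1]-.124)<.05)&(P[...,2]>.052)&(P[...,2]<.066);q=P[m];print(len(q),q.mean(0),cv2.minEnclosingCircle(q[:,:2].astype(np.float32)))
V('s4').crop(120,0,420,225,2.6,'s4c')
E
```

```text
[0.52612762 0.12422553 0.29180922] [ 0.2328571  -0.55506804 -0.31212476] 0.7787230899033255 [-0.15456793  0.27114999 -0.2240086   1.6905597   0.06377456  1.18461916
 -1.82468666]
1760 [0.52743902 0.12491872 0.0583512 ] ((0.5262376070022583, 0.12469709664583206), 0.028627563267946243)
```

View pics/w4.png

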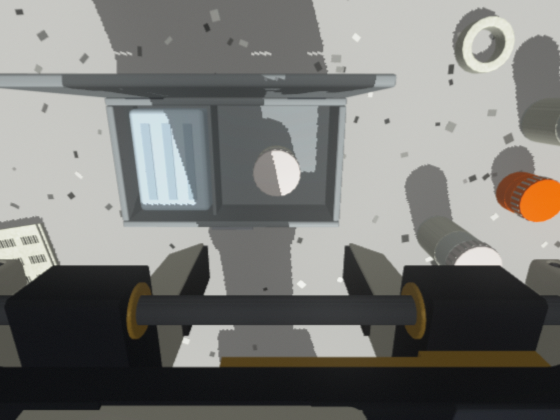

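View pics/s4c.png

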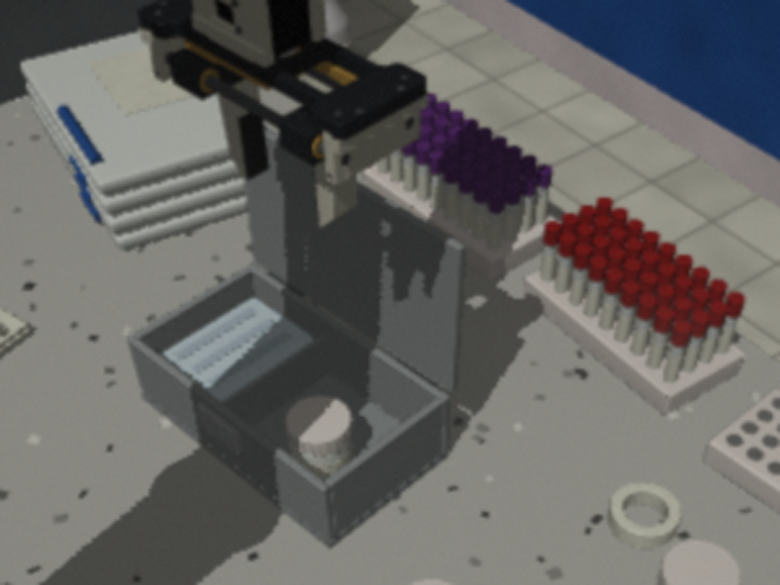

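The jar stands in the bay with its top at z=0.058 (8 mm floor + 50 mm) and its centre at (0.526, 0.125). It's upright in both views. Now I'll check what stands behind the lid and plan the push arc.

```bash
python3 - <<'E'
from h import *
np.set_printoptions(precision=3,suppress=True)
P=V('top0').pts()
ex=np.array([.990,.1395]);ey=np.array([-.1395,.990])
S=P[...,:2]@ex;T=P[...,:2]@ey
for lo in np.arange(.64,.86,.02):
    m=(S>lo)&(S<lo+.02)&(T>-.03)&(T<.23);print(round(lo,2),m.sum(),P[m][:,2].max() if m.any() else 0)
# lid now, side
Q=V('s4').pts();S=Q[...,:2]@ex;m=(S>.612)&(S<.645)&(Q[...,2]>.12)&(Q[...,2]<.225)&(Q[...,1]>.07)&(Q[...,1]<.12);q=Q[m];s=S[m];print('lid fit',np.polyfit(q[:,2]-.0755,s,1),len(q),q[:,2].max())
H=(.6225,.0755);r=.125;h=.011
p0=ex*.685+ey*.10;print('pre',p0)
for th in np.arange(1.7,-.01,-.1):
    s=H[0]-r*np.cos(th)+.008*np.sin(th)+h;z=H[1]+r*np.sin(th)+.008*np.cos(th)+.014
    p=s*ex+.10*ey;print(round(th,2),'s%.3f'%s,p,'z%.3f'%z,'rel pre',p-p0,'%.3f'%(z-.214))
E
```

```text
0.64 90 0.0030891813731280804
0.66 58 0.0037950842372186377
0.68 72 0.003566085461096269
0.7 1034 0.005159763605904533
0.72 1205 0.005099499706590738
0.74 1201 0.004352054517710369
0.76 1185 0.005502954082416411
0.78 1190 0.005839966378102912
0.8 1232 0.029568414387411424
0.82 2037 0.09322208295599388
0.84 2070 0.09344434073084151
lid fit [0.048 0.622] 790 0.22363879218785887
pre [0.664 0.195]
1.7 s0.658 [0.637 0.191] z0.212 rel pre [-0.027 -0.004] -0.002
1.6 s0.645 [0.625 0.189] z0.214 rel pre [-0.039 -0.006] 0.000
1.5 s0.633 [0.612 0.187] z0.215 rel pre [-0.052 -0.007] 0.001
1.4 s0.620 [0.6   0.186] z0.214 rel pre [-0.064 -0.009] 0.000
1.3 s0.608 [0.588 0.184] z0.212 rel pre [-0.076 -0.011] -0.002
1.2 s0.596 [0.576 0.182] z0.209 rel pre [-0.088 -0.012] -0.005
1.1 s0.584 [0.564 0.18 ] z0.205 rel pre [-0.1   -0.014] -0.009
1.0 s0.573 [0.553 0.179] z0.199 rel pre [-0.111 -0.016] -0.015
0.9 s0.562 [0.542 0.177] z0.192 rel pre [-0.122 -0.017] -0.022
0.8 s0.552 [0.533 0.176] z0.185 rel pre [-0.132 -0.019] -0.029
0.7 s0.543 [0.524 0.175] z0.176 rel pre [-0.141 -0.02 ] -0.038
0.6 s0.535 [0.516 0.174] z0.167 rel pre [-0.149 -0.021] -0.047
0.5 s0.528 [0.508 0.173] z0.156 rel pre [-0.156 -0.022] -0.058
0.4 s0.521 [0.502 0.172] z0.146 rel pre [-0.162 -0.023] -0.068
0.3 s0.516 [0.497 0.171] z0.134 rel pre [-0.167 -0.024] -0.080
0.2 s0.513 [0.494 0.171] z0.122 rel pre [-0.171 -0.024] -0.092
0.1 s0.510 [0.491 0.17 ] z0.110 rel pre [-0.173 -0.024] -0.104
-0.0 s0.509 [0.489 0.17 ] z0.097 rel pre [-0.175 -0.025] -0.117
```

Emit:
step_arm(
  series=[
    [[0.02,0.02,0.01,0.005,0],[0.0,0.05,0.024,0.01,0],[0.0,0.08,0.038,0.01,0],[0.0,0.11,0.052,0.01,0],[0.0,0.14,0.066,0.01,0],[0.0,0.153,0.073,0.01,0],[0.0,0.153,0.073,0.01,0],[0.0,0.153,0.073,0,0],[0.0,0.153,0.073,-0.03,0],[0.0,0.153,0.073,-0.06,0],[0.0,0.153,0.073,-0.078,0],[0.0,0.153,0.073,-0.078,0],[0.0,0.153,0.073,-0.078,0]],
  ],
)

```text
clock: 9.87
position: [0.6767, 0.1959, 0.2105]
ee_rot: [3.133, 0.22, -0.008]
force: [-0.1, -0.2, 0.4]
width: 0.004
```

```bash
python3 - <<'E'
from h import *
o=observe();print(o['position'],o['force'],o['width'],o['joints'])
grab('side','s5');V('s5').crop(120,0,420,225,2.6,'s5c')
E
```

```text
[0.67673065 0.19589096 0.21045398] [-0.08505835 -0.17717402  0.38941995] 0.004103404960085294 [-0.24119724  0.60249168 -0.1959106   1.3704128   0.11846727  1.184956
 -1.87892888]
```

View pics/s5c.png

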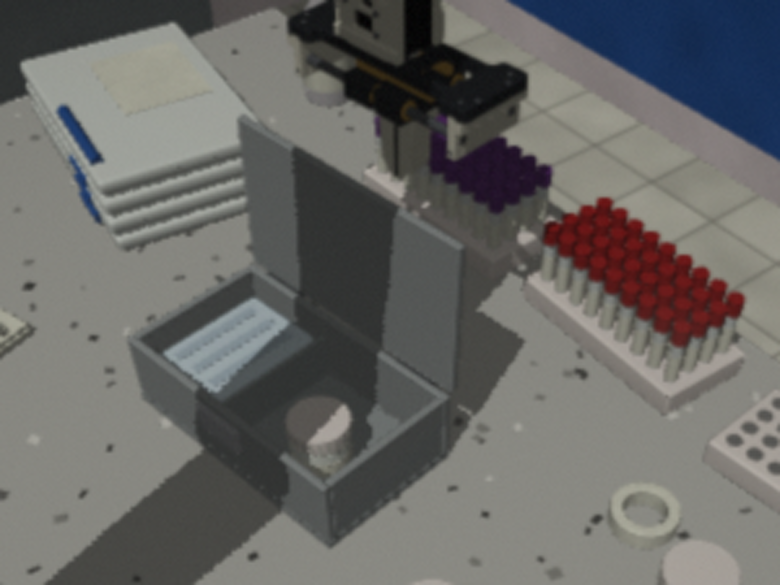

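Side view: the fingers are behind the lid (crop 400,160) with nothing in contact. I'll push along the arc, the first part to about 0.9 rad.

Emit:
step_arm(
  series=[
    [[0,-0.015,-0.002,0.002,0],[0,-0.03,-0.004,0.003,0],[0,-0.04,-0.005,0.003,0],[0,-0.052,-0.007,0.0035,0],[0,-0.065,-0.009,0.0045,0],[0,-0.077,-0.01,0.0035,0],[0,-0.089,-0.012,0.0015,0],[0,-0.101,-0.014,-0.0015,0],[0,-0.113,-0.016,-0.0055,0],[0,-0.124,-0.017,-0.0115,0],[0,-0.135,-0.019,-0.0185,0],[0,-0.135,-0.019,-0.0185,0]],
  ],
)

```text
clock: 10.92
position: [0.5415, 0.1775, 0.1949]
ee_rot: [-3.133, -0.221, 0.001]
force: [-0.4, 0.0, -0.7]
width: 0.007
```

```bash
python3 - <<'E'
from h import *
o=observe();print(o['position'],o['force'],o['width'],o['joints'])
grab('side','s6');V('s6').crop(120,0,420,225,2.6,'s6c')
E
```

```text
[0.54150413 0.1774745  0.19491757] [-0.38890583  0.02735742 -0.73269695] 0.007271644089526049 [-0.23935051  0.40327437 -0.23207457  1.75365075  0.10683623  0.99740909
 -1.94125558]
```

View pics/s6c.png

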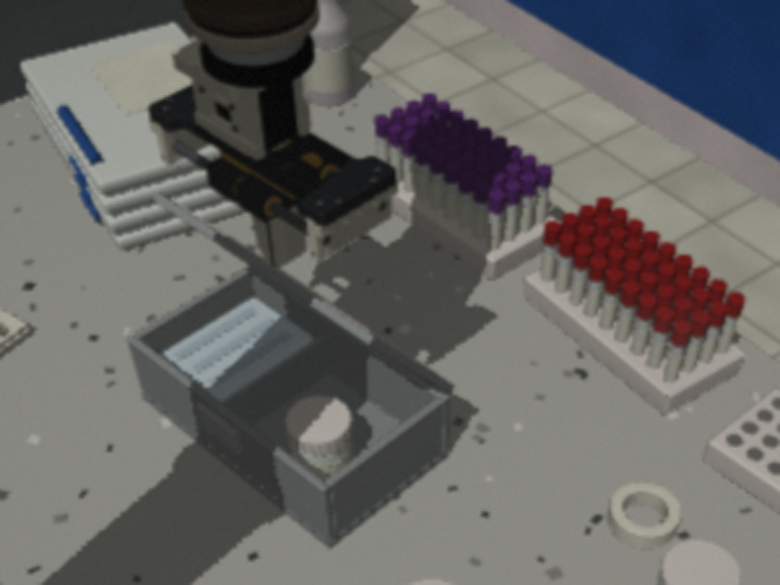

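The side view shows the lid swung about halfway and following the fingers. I'm continuing the arc down, stopping just above shut.

Emit:
step_arm(
  series=[
    [[0,-0.009,-0.001,-0.01,0],[0,-0.018,-0.002,-0.019,0],[0,-0.026,-0.003,-0.028,0],[0,-0.034,-0.004,-0.039,0],[0,-0.04,-0.005,-0.049,0],[0,-0.045,-0.006,-0.061,0],[0,-0.048,-0.006,-0.073,0],[0,-0.051,-0.007,-0.085,0],[0,-0.052,-0.007,-0.093,0],[0,-0.052,-0.007,-0.096,0],[0,-0.052,-0.007,-0.096,0],[0,-0.052,-0.007,-0.096,0]],
  ],
)

```text
clock: 11.97
position: [0.4915, 0.1708, 0.0999]
ee_rot: [-3.133, -0.221, -0.002]
force: [0.0, -0.2, -0.2]
width: 0.005
```

Emit:
step_arm(
  series=[
    [[0,0,0,-0.001,0],[0,0,0,-0.002,0],[0,0,0,-0.003,0],[0,0,0,-0.004,0],[0,0,0,-0.005,0],[0,0,0,-0.005,0],[0,0,0,-0.005,0]],
  ],
)

```text
clock: 12.55
position: [0.4923, 0.1711, 0.0974]
ee_rot: [-3.133, -0.22, -0.006]
force: [-7.5, -4.1, 29.6]
width: 0.004
```

It stopped at tip height 0.083 with 30 N up, which is the shut height. I'll lift clear, retreat and check.

Emit:
step_arm(
  series=[
    [[0,0,0,0.01,0],[0,0,0,0.03,0],[0,0,0,0.06,0],[0,0,0,0.1,0],[0,0,0,0.14,0],[0,0,-0.03,0.17,0],[0,0,-0.07,0.18,0],[0,0,-0.11,0.18,0],[0,0,-0.15,0.18,0],[0,0,-0.19,0.18,0],[0,0,-0.23,0.18,0],[0,0,-0.27,0.18,0],[0,0,-0.27,0.18,0],[0,0,-0.27,0.18,0]],
  ],
)

```text
clock: 13.72
position: [0.4919, -0.1016, 0.2775]
ee_rot: [-3.134, -0.212, -0.005]
force: [-0.4, 1.6, -0.8]
width: 0.005
```

```bash
python3 - <<'E'
from h import *
np.set_printoptions(precision=4,suppress=True)
o=observe();print(o['position'],o['force'],o['clock'])
ex=np.array([.990,.1395]);ey=np.array([-.1395,.990])
for n in('side','top'):
    grab(n,n+'7');P=V(n+'7').pts();S=P[...,:2]@ex;T=P[...,:2]@ey
    for lo,hi in((.485,.51),(.51,.55),(.55,.59),(.59,.615)):
        m=(S>lo)&(S<hi)&(T>-.02)&(T<.22)&(P[...,2]>.05);q=P[m]
        print(n,lo,len(q),np.median(q[:,2]) if len(q) else 0)
V('side7').crop(120,0,420,225,2.6,'s7c')
E
```

```text
[ 0.4919 -0.1016  0.2775] [-0.3544  1.6038 -0.8456] 13.7167
side 0.485 935 0.08466509353933305
side 0.51 1387 0.08484941119580458
side 0.55 1314 0.08492155163687476
side 0.59 757 0.08463086144630905
top 0.485 1807 0.0836916296893715
top 0.51 2841 0.08387813235693142
top 0.55 2802 0.08386723377826072
top 0.59 1713 0.08373951380935496
```

View pics/s7c.png

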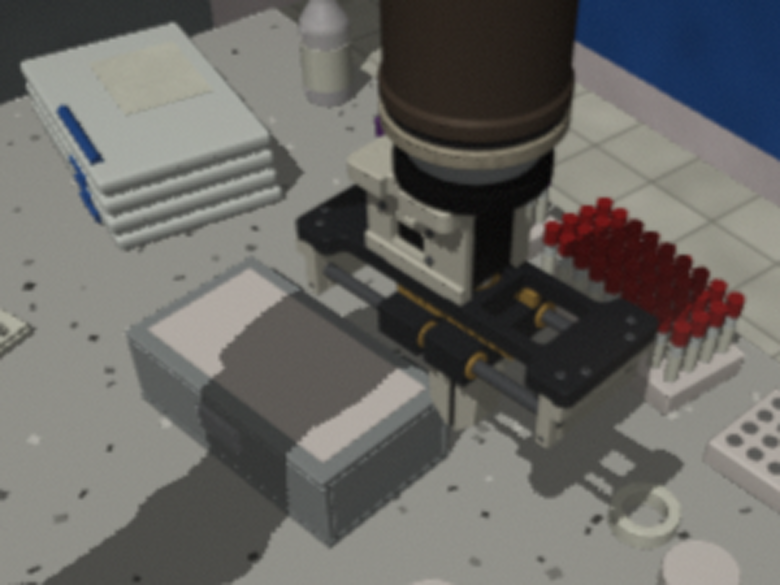

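View pics/top7.png

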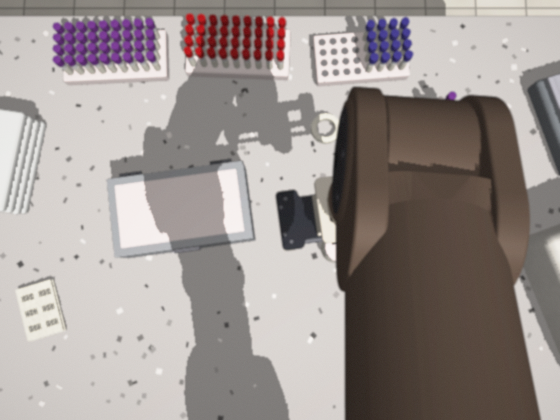

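The lid reads flat at 0.084 m from hinge side to front in both cameras, so it's fully shut. The gripper hangs free at z=0.28. Handing in.

```bash
python3 -c "
from h import *
print(arm.sign_off(),observe()['clock'])"
```

```text
the job is handed in; nothing more can be done
the job is handed in; nothing more can be done
```

The job is done and handed in: the low white-capped jar is in the case's empty bay and the lid is pressed shut. The clock read about 14 s against the 61 s limit.

- **Jar:** I gripped it, carried it over the bay and lowered it until it touched the floor (about 5 N), then released it. Before the lid was closed, the camera put its top at z = 0.058 m (the floor's 8 mm plus 50 mm), and it stood upright about 1 cm on the robot side of the bay's middle.
- **Lid:** I swung it over from behind with closed fingers and pressed down to about 30 N at the fingertips. Afterwards both cameras measured it flat at 0.084–0.085 m from front to hinge, against 0.083 m expected, which is within the calibration error.
- **Clear of everything:** the gripper ended at z = 0.28 m, touching nothing.

No check failed. Two limits on what I saw: the jar can't be seen once the lid is shut, and the arm blocked the final top view of the two tall jars and the orange look-alike. I never touched any of those three.

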